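# Hang a washed caliper bracket on the drying rail

## Task

The washed brake-caliper bracket hangs by its strap hook on the arm of the small drip stand. Lift it off, hook it over the drying rail in the open stretch where no keeper bar runs above the rail, setting it down gently, and slide it along under the keeper until the hook touches the stop collar. The collar is only finger-tight, so do not push it along; leave the bracket hanging upright against it, and disturb nothing else on the bench.

Things in the scene. Friction and masses are not known exactly. Their poses are not given: they have to be found in the camera images.
- hanger: The work: a bent steel strap hook, 30 mm wide along its y, with a gold-plated caliper bracket bolted under it; one rigid piece, 0.4 to 0.75 kg, hanging on the drip stand at the start. Origin: the axis of the 16 mm rod it hangs on, when seated; y along that rod, z up, grip on its -x side. The bend tops out at z +13 mm; inside, the hook is 20 mm wide and 8 mm above the origin.
- grip (a point): Middle of the hanger's grip: an upright black-sleeved tab, 30 mm wide in y, 10 mm thick in x, 44 mm tall (z +14 to +58 mm in the hanger's frame). This point is at (-34.5, 0, +38) mm in the hanger's frame. Can be taken from above across the 30 mm width.
- hook_tip (a point): Lower end of the hook's short front leg (x +10 to +19 mm), at (+16.5, 0, -20) mm in the hanger's frame. The long back leg is at x -15 to -10 mm. Raised 30 mm from its seat, the tip clears the rod and the hook can go over it in its x direction.
- bracket_top (a point): Top of the bracket under the hook, at (0, 0, -70) mm in the hanger's frame; the bracket is a frame 126 mm tall below this, 40 mm wide in y, x -44 to +45 mm. It passes under the rod while the hook's tip passes over: raised more than 60 mm from its seat it strikes the rod from below.
- stand: Drip stand: grey tray 160 x 170 x 18 mm, one post on its -y side (75 mm from the hook) and a horizontal arm, a 16 mm rod along its y, axis 250 mm above the table; post top 256 mm, free end at +y turned up 20 mm. Origin on the table under the middle of the arm. The hanger's grip is on the stand's -x side. Fixed.
- rack: Drying rack: aluminium tray 150 x 520 x 22 mm, posts at y -220 and +220 mm and between them the rail, a 16 mm bar along its y, axis 250 mm above the table. A 9 mm keeper bar (axis 27 mm above the rail's, 9 mm over a seated hook) runs from the +y post to y -75 mm, so hooks cannot be lifted off; beyond that the rail is open above. Origin on the table under the rail's middle. Fixed.
- rail_mid (a point): Middle of the rail, on its axis, with the rack's axes: y along the rail from the open end towards the stop collar.
- rail_open (a point): Middle of the rail's open stretch, on the rail's axis (y -142 mm from the middle).
- stop (a joint): Stop collar on the rail: dark steel ring 36 mm across, 16 mm long, clamped anew each time somewhere with its near face between y 0 and +90 mm on the rail, under the keeper; its place is not measured, it must be seen or felt. The joint reads how far it has slipped (m) from where it was clamped, 0 at the start, + away from the open stretch. Finger-tight: it slips under a push of about 9 N.
- neighbour: A second hanger with the same bracket, already hanging on the rail beyond the stop collar, 165 mm from the rail's middle. Leave alone. Same frame as the hanger.
- bottle: Juice bottle, 64 mm across, 165 mm tall, standing on the bench; origin under its middle. Leave alone.
- caliper: Gold caliper body, about 145 x 150 x 52 mm, on the bench; origin under its cylinder block. Leave alone.
- bolt_a: Gold bolt standing on its head, 90 mm tall. Leave alone.
- bolt_b: Gold bolt standing on its head, 110 mm tall. Leave alone.
- bolt_c: Gold bolt standing on its head, 75 mm tall. Leave alone.
- seal: Black rubber ring, 68 mm across, 10 mm high, lying on the bench. Leave alone.
- grease: Grey jar, 72 mm across, 60 mm tall. Leave alone.

How it is judged:
By the outcome, as a careful person would: the job done as asked, in the order asked, and still so for the second after the job is handed in, with the robot touching nothing.
It also fails if it takes over 51 s, if anything falls off the work surface, if the arm or the gripper's body presses on something with over 40 N, if the wrist force passes 120 N, or if a joint passes its speed limit or range.

## Robot

A 6-joint arm with a two-finger parallel gripper is mounted at the origin on the work surface. World frame = base frame: x ahead of the robot, y to its left, z up, the work surface at z = 0. Lengths are in m, angles in rad, forces in N, time in s.
With the tool pointing down it reaches from about 0.375 to 0.9 m from the base axis. Payload 3.1 kg.
Tool frame: the origin (TCP) lies at the very end of the fingers, on their centre line; the grasp point (between the pads) lies 19 mm behind it; z points along the fingers, y is the line along which they close (so a half turn about z gives the same grasp; the last joint's range is limited). The gripper opens to 85 mm and grips with 20 to 120 N. Pads are 22 mm wide; open, the fingers measure 114 mm over their backs; the gripper's body (76 mm by 85 mm) begins 54 mm behind the grasp point. The pads swing forward as they close: fully open they stand 13 mm farther back than shut.
Start: joints at [-0.178, 0.527, 1.433, -0, 1.181, -0.178], TCP at [0.625, 0, 0.231] pointing down, gripper open.
Joint ranges: [-3.08, 3.08], [-0.75, 2.2], [0.22, 2.44], [-1.43, 4.57], [0, 2.65], [-2.85, 2.85]. Speed limits (rad/s): [2.79, 2.79, 3.14, 3.14, 3.14, 3.14].

## Interface

Orientations are given as a unit quaternion [x, y, z, w].
In Python, from station import manip, vision gives the robot as it stands.
- The arm moves only by the tool drive_tool, never from a script. Its argument "deltas" is a list that holds one entry, the list of rows, each a list of 4 numbers: the shift along the tool's x, y, z in mm, then the turn about the tool's z in rad. A call has 1 to 5 rows; each row is the pose to reach, as a shift and turn from the pose commanded when the call began, along the tool's axes at that moment; what a row does not reach only later rows make up. A row lasts 1/12 s, in which the tool goes at most 41.7 mm and 7.16 degrees, less where a joint would pass 70% of its speed; a pose out of reach is approached as far as the arm can. A call with a gripper value outside its range is refused whole. "jaw" is the finger opening in mm, from 0 to 85.4, set as the call begins (left out, the last holds). The fingers move at their own pace and stop on an object; "force" is the grip in N (left out, the last holds). Time passes only in rows, so rows that repeat a pose let the fingers close. It gives the time, the measured TCP pose, the force, the opening and the grip force at its end, in the units of the state.
- manip.sense(): the state, without advancing time (a new reading comes with each control period).
- vision.snapshot(name): name is "scene" or "side" or "wrist"; returns the picture (480x640x3 uint8, red, green, blue); there is no depth.
- vision.camera_model(name): a dict with "camera_matrix" (3x3 intrinsics, pixels), "rvec" (rotation vector, rad) and "tvec" (3), from world to camera coordinates, as OpenCV has them. Camera axes: x right, y down, z forward; pixel columns grow to the right and rows downward; lengths in m; the calibration is good to about 2 mm. A picture is of the moment at which its call begins: read the wrist's pose just before it. camera_model takes no time and is no camera call; for the wrist camera it gives the pose at the moment of the call.
- manip.sign_off(): hands the job in; it is judged then, once.
The state is a dict: "t": time; "q": joint angles; "qd": joint speeds; "tau": joint torques, N m; "tcp_pos": TCP position; "tool_rot": TCP orientation; "force": force on the tool from outside, world axes, zero at the start; "ft_torque": the same for the moment, N m; "finger_gap": opening from 0.0 (shut) to 1.0 (fully open); "gripper_force": force on a finger pad.
Only numpy, scipy, OpenCV 4.12 (cv2) and the standard library are available. Lean on these libraries where they do the work, as an engineer would, in place of code of your own. Each camera call takes 0.05 s, during which the arm holds its last target. There are 200 camera calls.

## Working session

There is one attempt and no reset: what is moved stays moved. The work goes in short steps, Python scripts to look and compute and a tool call to move; the robot and the scene stay as the last step left them, time stands still between calls to the robot, and variables do not carry over. Pictures are saved under pics/ and viewed, at most 10 in all, crops included, and the job is handed in when it is done.

Besides the shell and the picture viewer there is one more tool, called after ">>>" as name(argument=value, ...) on one line, values as JSON. drive_tool: Moves the arm, as the interface text tells. Its arguments: {"type":"object","properties":{"deltas":{"type":"array"},"jaw":{"type":"number"},"force":{"type":"number"}},"required":["deltas"]}

```bash
mkdir -p pics; ls; cat > h.py <<'E'
import numpy as np, cv2
from station import manip, vision
def cam(n):
    m=vision.camera_model(n); K=np.array(m["camera_matrix"],float); R=cv2.Rodrigues(np.array(m["rvec"],float))[0]; return K,R,np.array(m["tvec"],float).ravel()
def tri(obs):
    # obs: list of ((K,R,t),(u,v))
    A=[];b=[]
    for (K,R,t),uv in obs:
        d=R.T@np.linalg.inv(K)@np.array([*uv,1.]); d/=np.linalg.norm(d); c=-R.T@t; P=np.eye(3)-np.outer(d,d); A.append(P); b.append(P@c)
    x=np.linalg.lstsq(np.vstack(A),np.hstack(b),rcond=None)[0]
    return x,[float(np.linalg.norm(p@x-q))*1000 for p,q in zip(A,b)]
def onz(c,uv,z):
    K,R,t=c; d=R.T@np.linalg.inv(K)@np.array([*uv,1.]); o=-R.T@t; return o+d*(z-o[2])/d[2]
def proj(c,X):
    K,R,t=c; p=K@(R@np.array(X,float)+t); return p[:2]/p[2]
E
python3 - <<'E'
from h import *
for n in("scene","side"):
    cv2.imwrite(f"pics/{n}0.png",vision.snapshot(n)[:,:,::-1]); K,R,t=cam(n); print(n,K[0,0],-R.T@t,R[2])
s=manip.sense(); print(s)
E
```

```text
pics
scene 511.3189152433372 [0.80140045 0.61357973 1.02221   ] [-0.31174012 -0.56314809 -0.76529885]
side 606.2951053113535 [0.29366166 1.01189196 0.80226232] [ 0.15726251 -0.84411117 -0.51258642]
{'t': 0.1, 'q': array([-1.78503188e-01,  5.28385058e-01,  1.43376957e+00, -1.34899551e-06,
        1.18141306e+00, -1.78512720e-01]), 'qd': array([-1.54262147e-04, -1.42949767e-03, -4.18756204e-03,  1.76489545e-03,
        4.29513338e-05, -1.94460217e-03]), 'tau': array([ 4.33945943e-04, -4.43301880e+01, -1.78587180e+01, -2.04061280e-04,
        3.88642526e-03,  1.10165692e-05]), 'tcp_pos': array([6.24355498e-01, 1.43378147e-04, 2.30425660e-01]), 'tool_rot': array([ 7.07102885e-01,  7.07109988e-01, -5.63706512e-04, -8.10812553e-04]), 'force': array([ 0.24179808,  0.36235244, -0.59046868]), 'ft_torque': array([-0.02396779,  0.03659012,  0.00377351]), 'gripper_force': 0.0, 'finger_gap': 1.0002456715963604}
```

View pics/scene0.png

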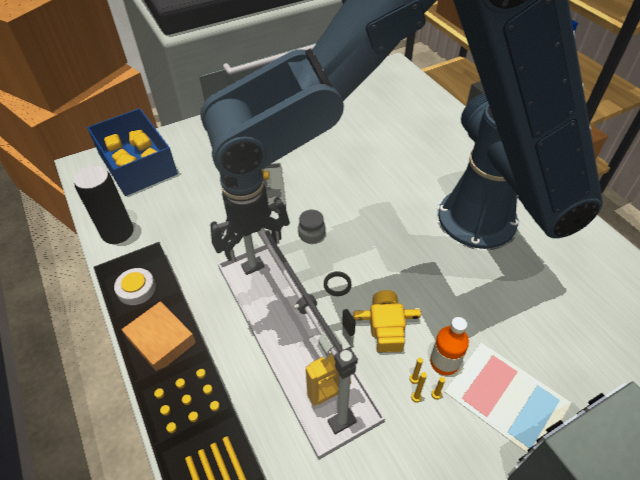

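View pics/side0.png

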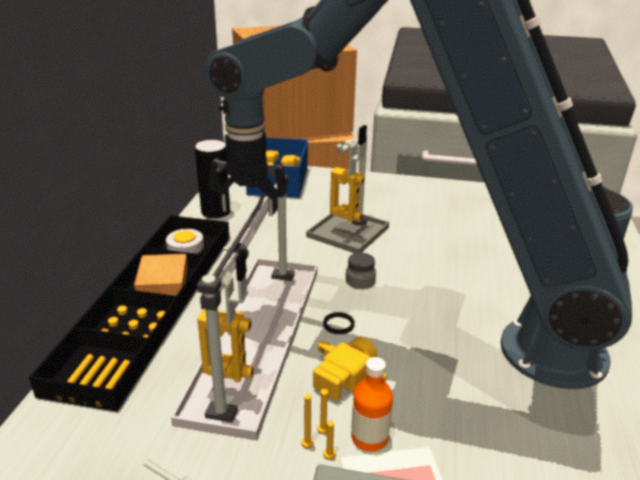

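The scene view shows the rack from the far post (252,262) to the near post (343,420), with the collar at about (305,302) and the neighbour at (330,370). The arm hides the stand there. In the side view the stand tray is at (347,232), with the hanger's grip at (362,135), the rail's near end at (215,285) and its far end at (280,190).

```bash
python3 - <<'E'
from h import *
S=cam("side");C=cam("scene")
for n,c,uv,z in [("rack far base",C,(252,264),.022),("rack near base",C,(343,422),.022),("side far base",S,(284,275),.022),("side near base",S,(221,412),.022),("collar",C,(305,302),.25),("stand tray mid",S,(347,230),.018),("grip",S,(362,135),.29),("hookside",S,(345,148),.263),("jar",S,(361,270),.03),("neigh grip",S,(241,262),.29),("neigh grip",C,(349,322),.29)]:
    print(n,onz(c,uv,z).round(3))
print(vision.camera_model("wrist"), [(-cam("wrist")[1].T@cam("wrist")[2]).round(3), cam("wrist")[1][2].round(3)])
E
```

```text
rack far base [ 0.595 -0.134  0.022]
rack near base [0.595 0.309 0.022]
side far base [ 0.585 -0.119  0.022]
side near base [0.589 0.313 0.022]
collar [0.593 0.16  0.25 ]
stand tray mid [ 0.476 -0.367  0.018]
grip [ 0.448 -0.349  0.29 ]
hookside [ 0.484 -0.325  0.263]
jar [ 0.413 -0.166  0.03 ]
neigh grip [0.56  0.248 0.29 ]
neigh grip [0.559 0.253 0.29 ]
{'camera_matrix': array([[350.74220836,   0.        , 322.13291786],
       [  0.        , 350.74220836, 246.50656774],
       [  0.        ,   0.        ,   1.        ]]), 'rvec': array([-2.83662759e+00,  6.00584320e-04,  9.57548894e-04]), 'tvec': array([-0.62472328, -0.03805324,  0.37976985])} [array([0.625, 0.077, 0.373]), array([-0.001, -0.3  , -0.954])]
```

>>> drive_tool(deltas=[[[0, 0, -40, 0], [0, 0, -80, 0], [0, 0, -120, 0], [0, 0, -150, 0], [0, 0, -150, 0]]])

```text
t: 0.52
tcp_pos: [0.6281, -0.0004, 0.3894]
tool_rot: [0.707, 0.707, 0.004, 0.006]
force: [0.7, -0.3, 1.1]
finger_gap: 1.0
gripper_force: 0.0
```

>>> drive_tool(deltas=[[[-35, -20, -10, 0], [-70, -45, -20, 0], [-105, -70, -30, 0], [-140, -95, -40, 0], [-170, -120, -40, 0]]])

```text
t: 0.93
tcp_pos: [0.5073, -0.1678, 0.4219]
tool_rot: [0.707, 0.707, 0.0, 0.001]
force: [0.7, -1.4, -0.0]
finger_gap: 1.003
gripper_force: 0.0
```

```bash
python3 - <<'E'
from h import *
import pickle
c=cam("wrist"); w=vision.snapshot("wrist"); s=vision.snapshot("side"); g=vision.snapshot("scene")
pickle.dump(c,open("c1.pkl","wb"))
cv2.imwrite("pics/w1.png",w[:,:,::-1]);cv2.imwrite("pics/scene1.png",g[:,:,::-1]);cv2.imwrite("pics/side1.png",s[:,:,::-1])
print(manip.sense()["tcp_pos"],manip.sense()["force"])
E
```

```text
[ 0.50627004 -0.1683526   0.42074788] [ 0.89568925  0.25864631 -0.35182652]
```

View pics/w1.png

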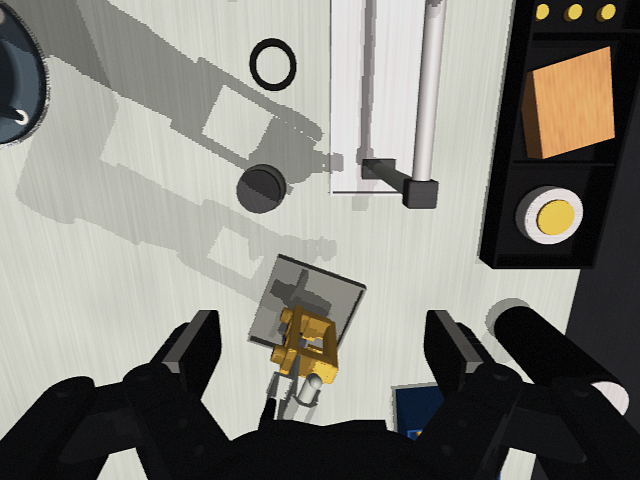

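View pics/scene1.png

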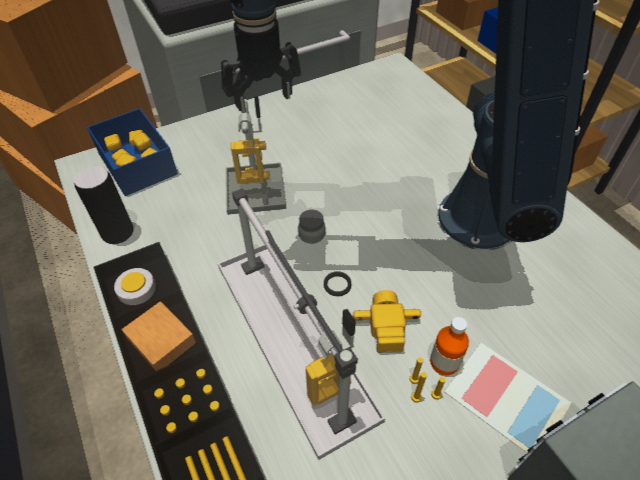

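The wrist view shows the yawed stand tray with corners at (280,256), (366,288) and (249,340). The gold bracket is at (310,345), the rod's free end at (313,385), and the grip is at (268,410), half hidden by the gripper. The stand's x axis is at about -20° in the world. In the scene view the collar is at (305,302) and the open rail end at (242,202). Next I go above the stand and turn the tool across the grip.

>>> drive_tool(deltas=[[[-36, -11, 0, 0.12], [-72, -22, 0, 0.24], [-108, -33, 0, 0.36], [-144, -44, 0, 0.48], [-180, -55, 0, 0.6]]])

```text
t: 1.5
tcp_pos: [0.4533, -0.3465, 0.4201]
tool_rot: [0.885, 0.465, 0.0, -0.001]
force: [0.3, -0.2, 0.0]
finger_gap: 1.001
gripper_force: 0.0
```

>>> drive_tool(deltas=[[[0, 0, 0, 0.12], [0, 0, 0, 0.24], [0, 0, 0, 0.36], [0, 0, 0, 0.48], [0, 0, 0, 0.6]]])

```text
t: 1.92
tcp_pos: [0.4539, -0.3452, 0.4198]
tool_rot: [0.983, 0.182, -0.0, -0.001]
force: [-0.0, 0.5, 0.2]
finger_gap: 1.0
gripper_force: 0.0
```

>>> drive_tool(deltas=[[[0, 0, 0, 0.12], [0, 0, 0, 0.24], [0, 0, 0, 0.36], [0, 0, 0, 0.48], [0, 0, 0, 0.6]]])

```text
t: 2.33
tcp_pos: [0.454, -0.3449, 0.4199]
tool_rot: [0.993, -0.116, -0.001, -0.001]
force: [0.5, 1.4, 0.4]
finger_gap: 0.996
gripper_force: 0.0
```

>>> drive_tool(deltas=[[[0, 0, 0, 0.12], [0, 0, 0, 0.12], [0, 0, 0, 0.12]]])

```text
t: 2.58
tcp_pos: [0.4537, -0.3453, 0.4202]
tool_rot: [0.985, -0.171, -0.0, -0.001]
force: [-0.1, 1.0, 0.6]
finger_gap: 1.001
gripper_force: 0.0
```

```bash
python3 - <<'E'
from h import *
import pickle
s=manip.sense();print(s["tcp_pos"],s["tool_rot"],s["q"],s["force"])
c=cam("wrist"); w=vision.snapshot("wrist")
pickle.dump(c,open("c2.pkl","wb"))
cv2.imwrite("pics/w2.png",w[:,:,::-1])
E
```

```text
[ 0.45372771 -0.34533543  0.42023673] [ 9.85197057e-01 -1.71423747e-01 -4.77969961e-04 -6.55079866e-04] [-8.46718406e-01  2.93046760e-01  1.29334898e+00  4.26398905e-04
  1.55676170e+00  1.06862097e+00] [-0.12441247  0.98407604  0.62436788]
```

View pics/w2.png

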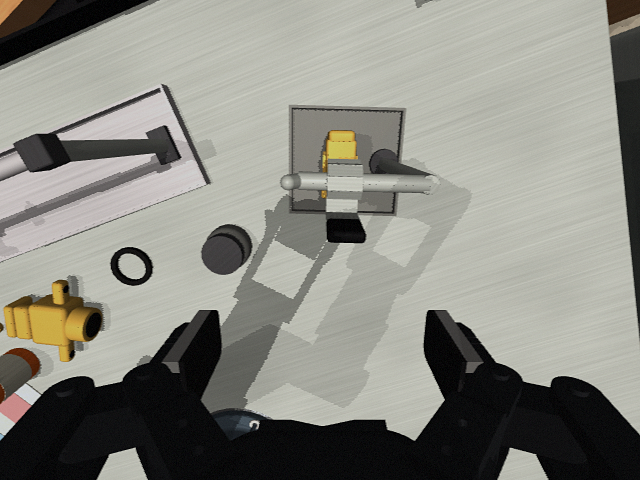

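The grip shows at (346,230), dark, behind the hook strap at (345,178). The rod runs from (290,182) to (432,185), and the tray's far edge from (291,106) to (405,109). I'll enlarge this and the side view to triangulate.

```bash
python3 - <<'E'
import cv2,numpy as np
a=cv2.imread("pics/w2.png")[150:260,270:450]; b=cv2.imread("pics/side1.png")[100:250,290:410]
a=cv2.resize(a,None,fx=4,fy=4,interpolation=cv2.INTER_CUBIC)[:440,:400]
b=cv2.resize(b,None,fx=3.2,fy=3.2,interpolation=cv2.INTER_CUBIC)
o=np.zeros((480,800,3),np.uint8); o[:440,:400]=a; o[:480,410:410+b.shape[1]]=b
cv2.imwrite("pics/crop1.png",o)
E
```

```text
(no output)
```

View pics/crop1.png

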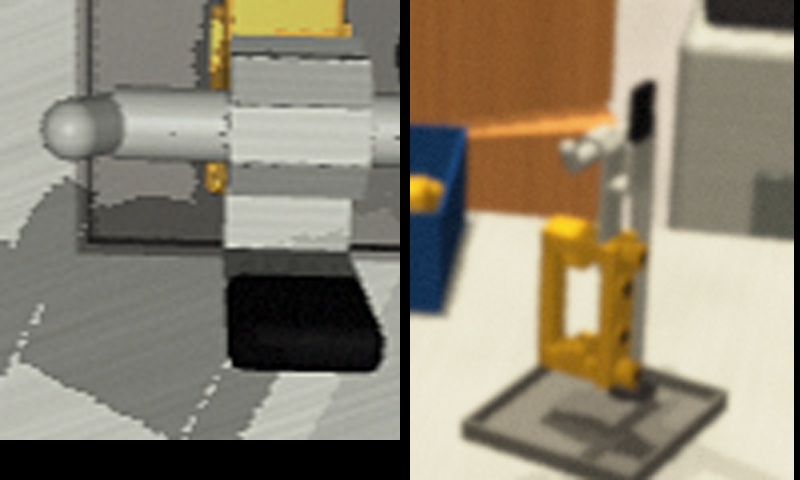

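The crop shows the grip's top rear edge at (328,242)–(365,243) in the wrist image. In the side image the grip's top is at (363,126) and its bottom at (362,144). The rod's tip is at (288.7,182) in the wrist view and (341,147.5) in the side view.

```bash
python3 - <<'E'
from h import *
import pickle
from scipy.optimize import least_squares
W=pickle.load(open("c2.pkl","rb"));S=cam("side")
print("grip top",tri([(W,(346.7,240)),(S,(362.8,127))]))
print("rod tip",tri([(W,(288.7,182)),(S,(340.9,147.5))]))
a=onz(W,(328.25,242),.308);b=onz(W,(365,243),.308);print("rear top edge",a,b,np.linalg.norm(a-b),np.degrees(np.arctan2(*(a-b)[:2])))
# rod line direction (pixels: rod centre near tip, rod centre at far right)
r1=onz(W,(302,181.0),.25);r2=onz(W,(425,184.5),.25);print("rod",r1,r2,np.degrees(np.arctan2(*(r1-r2)[:2])))
t1=onz(W,(291,106),.018);t2=onz(W,(405,109),.018);print("tray",np.linalg.norm(t1-t2),np.degrees(np.arctan2(*(t1-t2)[:2])))
e1=onz(W,(327.5,175.5),.263);e2=onz(W,(362,176),.263);print("hook edges",e1,e2,np.linalg.norm(e1-e2))
print("tool x yaw", cv2.Rodrigues(W[1])[0].ravel(), -W[1].T@W[2])
q=manip.sense()["tool_rot"]
from scipy.spatial.transform import Rotation as Ro
print(Ro.from_quat(q).as_matrix().round(3))
E
```

```text
grip top (array([ 0.4489447 , -0.36261833,  0.30486405]), [0.23577269671325213, 0.23577269671350357])
rod tip (array([ 0.4981875 , -0.33148099,  0.26050713]), [2.912915024260953, 2.9129150242608923])
rear top edge [ 0.45287924 -0.34908173  0.308     ] [ 0.44270268 -0.37509538  0.308     ] 0.027933359986691955 21.36546231487861
rod [ 0.4970215  -0.34099272  0.25      ] [ 0.45731779 -0.44245284  0.25      ] 21.371561168136765
tray 0.16519457494129372 21.181863568485877
hook edges [ 0.49527695 -0.36410494  0.263     ] [ 0.48505175 -0.391342    0.263     ] 0.02909316370813822
tool x yaw [-1.69397838  2.40820869  0.37242834] [ 0.52660393 -0.37114647  0.56297925]
[[ 0.941 -0.338 -0.001]
 [-0.338 -0.941  0.001]
 [-0.001 -0.001 -1.   ]]
```

>>> drive_tool(deltas=[[[5, 18, -1, 0.027], [5, 18, 29, 0.027], [5, 18, 59, 0.027], [5, 18, 89, 0.027], [5, 18, 110, 0.027]]])

```text
t: 3.05
tcp_pos: [0.4509, -0.3637, 0.3082]
tool_rot: [0.983, -0.186, -0.001, -0.001]
force: [-0.6, -0.5, -0.5]
finger_gap: 1.004
gripper_force: 0.0
```

```bash
python3 - <<'E'
from h import *
import pickle
s=manip.sense();print(s["tcp_pos"],s["tool_rot"],s["force"])
c=cam("wrist"); w=vision.snapshot("wrist");g=vision.snapshot("scene")
pickle.dump(c,open("c3.pkl","wb"))
o=np.zeros((480,800,3),np.uint8);o[:,:500]=w[:,70:570,::-1];o[:,500:]=cv2.resize(g[70:230,200:300,::-1],(300,480),interpolation=cv2.INTER_CUBIC)
cv2.imwrite("pics/w3.png",o)
E
```

```text
[ 0.45091247 -0.36373991  0.30818111] [ 0.9826035  -0.18570623 -0.00138319 -0.00128545] [-0.61530712 -0.50814725 -0.53452088]
```

View pics/w3.png

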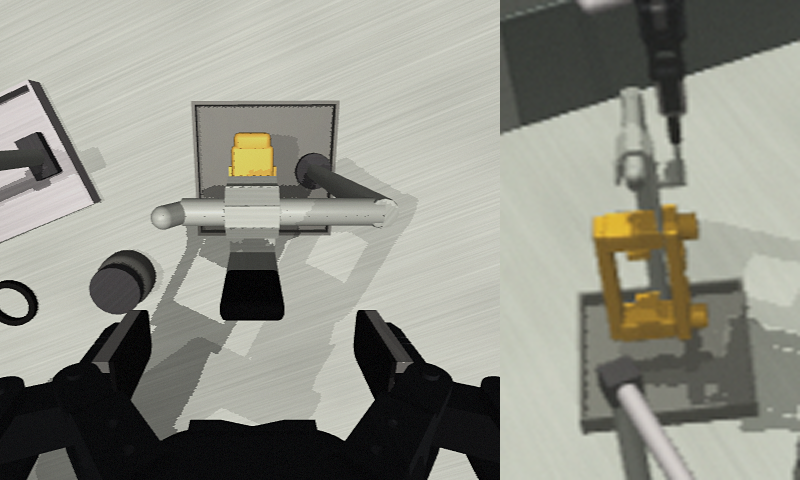

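The grip lies centred between the fingers (grip columns 221–284, pads 150–355 in the crop), and the rod is level in the picture. I go down and close.

>>> drive_tool(deltas=[[[1, 0, 20, 0], [1, 0, 39, 0], [1, 0, 40, 0]]])

```text
t: 3.4
tcp_pos: [0.4518, -0.3643, 0.2694]
tool_rot: [0.982, -0.186, -0.002, -0.001]
force: [-0.1, 0.2, -0.9]
finger_gap: 0.998
gripper_force: 0.0
```

>>> drive_tool(deltas=[[[0, 0, 0, 0], [0, 0, 0, 0], [0, 0, 0, 0], [0, 0, 0, 0], [0, 0, 0, 0]]], jaw=15, force=90)

```text
t: 3.82
tcp_pos: [0.4529, -0.3655, 0.2726]
tool_rot: [0.982, -0.187, 0.001, 0.0]
force: [1.0, 1.4, 3.5]
finger_gap: 0.335
gripper_force: 88.4
```

```bash
python3 - <<'E'
from h import *
import pickle
W=pickle.load(open("c3.pkl","rb"))
p=onz(W,(322.5,320),.308);print("rear edge",p, p+.005*np.array([.932,-.363,0]))
s=manip.sense();print(s["tcp_pos"],s["force"],s["ft_torque"],s["finger_gap"]*85.4,s["gripper_force"])
# rail from first/second wrist & side/scene
C=cam("scene");S=cam("side");W1=pickle.load(open("c1.pkl","rb"))
print("post block top",tri([(W1,(421,183)),(C,(241,199))]))
print("rail W1",onz(W1,(424,178),.25),onz(W1,(437,3),.25))
E
```

```text
rear edge [ 0.44821872 -0.3621953   0.308     ] [ 0.45287872 -0.3640103   0.308     ]
[ 0.45291001 -0.36551306  0.27264101] [1.02358355 1.40931162 3.51952746] [-0.13674221 -0.2829299  -0.05434075] 28.56831218949591 88.39287400245667
post block top (array([ 0.59456195, -0.12956126,  0.25332419]), [1.0198233349463655, 1.0198233349459982])
rail W1 [ 0.5986883  -0.12616354  0.25      ] [0.59699326 0.00730731 0.25      ]
```

Gripped at 28.6 mm. I lift about 45 mm, checking the force.

>>> drive_tool(deltas=[[[0, 0, -3, 0], [0, 0, -8, 0], [0, 0, -15, 0], [0, 0, -22, 0], [0, 0, -22, 0]]])

```text
t: 4.23
tcp_pos: [0.4529, -0.366, 0.2948]
tool_rot: [0.982, -0.187, 0.001, 0.001]
force: [-0.1, 0.3, -4.7]
finger_gap: 0.334
gripper_force: 89.1
```

>>> drive_tool(deltas=[[[0, 0, -10, 0], [0, 0, -20, 0], [0, 0, -23, 0], [0, 0, -23, 0]]])

```text
t: 4.57
tcp_pos: [0.4531, -0.3661, 0.318]
tool_rot: [0.982, -0.187, 0.001, 0.001]
force: [0.7, -0.6, -3.7]
finger_gap: 0.33
gripper_force: 89.3
```

```bash
python3 - <<'E'
from h import *
import pickle
s=manip.sense();print(s["tcp_pos"],s["tool_rot"],s["force"],s["ft_torque"],s["finger_gap"]*85.4)
c=cam("wrist"); w=vision.snapshot("wrist");g=vision.snapshot("side")
o=np.zeros((480,800,3),np.uint8);o[:,:400]=w[:,120:520,::-1];o[:,400:]=cv2.resize(g[80:260,280:430,::-1],(400,480),interpolation=cv2.INTER_CUBIC)
cv2.imwrite("pics/w4.png",o)
E
```

```text
[ 0.45306116 -0.36610444  0.31795577] [ 0.98236044 -0.18698774  0.00146366  0.00118892] [ 0.66305309 -0.60874763 -3.74357305] [ 0.00702022  0.0867886  -0.001096  ] 28.2144440452081
```

View pics/w4.png

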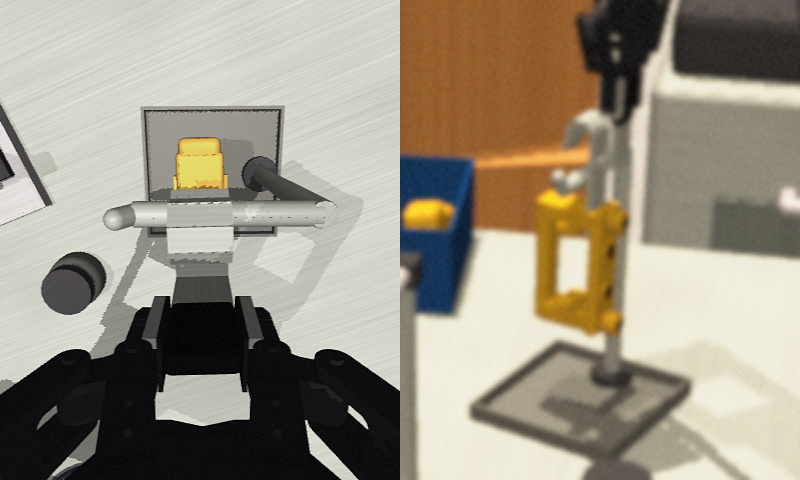

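The wrist view shows the strap held squarely with the hook over the rod. The side view shows the hook tip about 17 mm above the rod and the bracket upright. I back off along hanger -x.

>>> drive_tool(deltas=[[[-10, 0, 0, 0], [-28, 0, 0, 0], [-48, 0, 0, 0], [-70, 0, 0, 0], [-92, 0, 0, 0]]])

```text
t: 5.08
tcp_pos: [0.3651, -0.3303, 0.3155]
tool_rot: [0.982, -0.187, -0.001, -0.001]
force: [-0.2, 0.5, -4.4]
finger_gap: 0.337
gripper_force: 89.3
```

>>> drive_tool(deltas=[[[-10, -10, -15, -0.09], [-10, -40, -30, -0.18], [-5, -75, -40, -0.27], [0, -110, -40, -0.37], [0, -145, -40, -0.37]]])

```text
t: 5.5
tcp_pos: [0.4205, -0.1958, 0.3568]
tool_rot: [1.0, -0.002, 0.001, 0.001]
force: [0.7, -0.5, -5.4]
finger_gap: 0.331
gripper_force: 89.8
```

```bash
python3 - <<'E'
from h import *
from scipy.spatial.transform import Rotation as Ro
import pickle
s=manip.sense();print(s["tcp_pos"],Ro.from_quat(s["tool_rot"]).as_matrix().round(3),s["force"],s["ft_torque"],s["q"])
c=cam("wrist"); w=vision.snapshot("wrist");g=vision.snapshot("side");h=vision.snapshot("scene")
pickle.dump(c,open("c5.pkl","wb"))
cv2.imwrite("pics/w5.png",w[:,:,::-1]);cv2.imwrite("pics/side5.png",g[:,:,::-1]);cv2.imwrite("pics/scene5.png",h[:,:,::-1])
E
```

```text
[ 0.42049625 -0.1958132   0.35683659] [[ 1.    -0.004  0.002]
 [-0.004 -1.    -0.001]
 [ 0.002  0.001 -1.   ]] [ 0.74305178 -0.5215342  -5.38884152] [-0.00260621  0.11927986  0.05070892] [-6.77625351e-01  1.61603054e-01  1.64090746e+00  2.66721907e-04
  1.33665873e+00  8.97460948e-01]
```

View pics/w5.png

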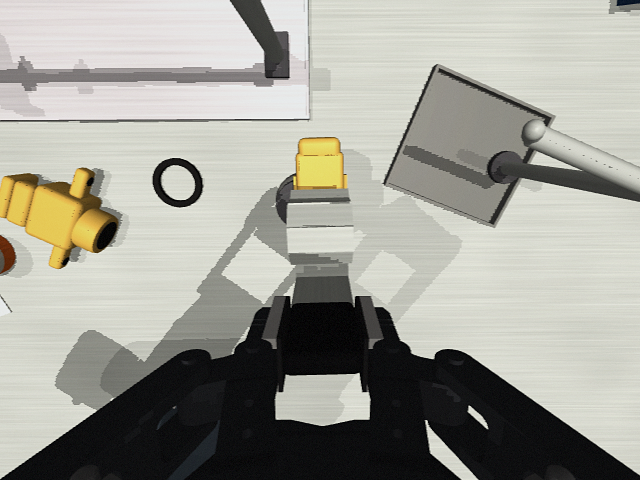

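The hanger is clear and held upright at (322,230), square to the tool. The rack's tray edge (row 120) is parallel to the tool, so the rack's yaw is about 0. Next I measure the rail numerically in the saved images.

```bash
python3 - <<'E'
from h import *
import pickle
W=pickle.load(open("c1.pkl","rb"));C=cam("scene");S=cam("side")
w=cv2.imread("pics/w1.png",0)
for r in (10,60,110,160):
    print("w1 row",r,w[r,400:452:1].tolist())
g=cv2.imread("pics/scene5.png",0)
# predicted rail pixels in scene for x=.597
for y in (-.10,-.05,0,.05,.1,.13,.14,.15,.16,.17,.18):
    u,v=proj(C,(.597,y,.25)); r=int(round(v)); print("scene y",y,round(u,1),round(v,1),g[r,int(u)-14:int(u)+15].tolist())
E
```

```text
w1 row 10 [229, 228, 226, 226, 227, 227, 227, 228, 227, 228, 227, 226, 223, 224, 224, 225, 225, 226, 227, 227, 227, 227, 226, 217, 156, 66, 99, 114, 128, 142, 151, 162, 173, 181, 190, 198, 203, 203, 201, 195, 198, 209, 202, 189, 171, 167, 197, 215, 211, 207, 207, 201]
w1 row 60 [226, 227, 227, 225, 226, 226, 227, 227, 224, 222, 221, 225, 225, 224, 226, 227, 227, 227, 223, 227, 197, 62, 99, 125, 143, 156, 171, 182, 191, 203, 214, 225, 228, 228, 226, 221, 215, 209, 194, 181, 160, 179, 216, 212, 211, 211, 207, 206, 212, 216, 211, 210]
w1 row 110 [226, 227, 227, 229, 226, 225, 224, 225, 228, 228, 226, 227, 228, 229, 226, 230, 205, 87, 97, 124, 140, 158, 175, 184, 195, 207, 219, 226, 227, 227, 223, 219, 212, 204, 193, 168, 178, 214, 209, 208, 207, 209, 206, 207, 209, 206, 208, 207, 207, 206, 208, 208]
w1 row 160 [225, 225, 224, 221, 222, 227, 227, 225, 226, 227, 227, 231, 202, 82, 93, 122, 144, 156, 175, 187, 195, 209, 218, 227, 227, 226, 219, 214, 210, 198, 178, 170, 196, 211, 203, 206, 206, 207, 206, 204, 205, 207, 206, 204, 206, 208, 210, 205, 202, 206, 205, 204]
scene y -0.1 245.2 209
[... 1038 characters left out ...]
58, 133, 161, 180, 194, 160, 113, 91, 70, 80, 81, 81, 79, 103, 121, 130, 153]
scene y 0.15 300.5 298.6 [154, 179, 189, 195, 193, 195, 198, 199, 196, 192, 192, 193, 150, 89, 80, 80, 83, 83, 68, 60, 68, 77, 80, 82, 75, 70, 67, 68, 68]
scene y 0.16 303.1 302.7 [180, 191, 196, 192, 193, 196, 182, 121, 71, 76, 71, 73, 76, 79, 79, 80, 76, 60, 52, 61, 74, 80, 82, 81, 66, 52, 52, 67, 153]
scene y 0.17 305.7 306.9 [176, 189, 170, 138, 151, 146, 121, 90, 69, 68, 63, 56, 53, 54, 100, 158, 187, 168, 122, 88, 68, 78, 80, 82, 77, 108, 170, 198, 197]
scene y 0.18 308.3 311.2 [190, 200, 195, 192, 190, 135, 54, 54, 51, 53, 53, 66, 112, 149, 172, 186, 195, 158, 95, 71, 72, 80, 81, 79, 109, 171, 198, 197, 196]
```

```bash
python3 - <<'E'
from h import *
import pickle
from scipy.optimize import least_squares
W=pickle.load(open("c1.pkl","rb"));C=cam("scene")
obs=[(W,421.7,160),(W,426,110),(W,430.4,60),(W,434.6,10)]+[(C,247.3,209.4),(C,257.0,225.3),(C,267.2,242.1),(C,278.3,259.8),(C,289.6,278.6),(C,296.7,290.5)]
def onrow(c,p,d,v):
    f=lambda s:proj(c,p+s*d)[1]-v
    s=least_squares(lambda s:[f(s[0])],[0.]).x[0]; return proj(c,p+s*d)[0]
def res(q):
    p=np.array([q[0],0,q[2]]);d=np.array([q[1],1,0]);return [onrow(c,p,d,v)-u for c,u,v in obs]
r=least_squares(res,[.597,0,.25]);print(r.x,np.round(r.fun,2))
r2=least_squares(lambda q:res([q[0],q[1],.25]),[.597,0]);print(r2.x,np.round(r2.fun,2))
# tray corner & base for yaw/ y of rack
W5=pickle.load(open("c5.pkl","rb"))
print("tray corner",onz(W5,(310,120),.022),onz(W5,(2,119.5),.022))
S=cam("side");g=cv2.imread("pics/side5.png",0)
for y in np.arange(.13,.19,.005):
    u,v=proj(S,(.595,y,.25)); print("side",round(y,3),round(u,1),round(v,1),g[int(round(v)),int(u)-10:int(u)+11].tolist())
E
```

```text
[0.59485646 0.00528981 0.25317563] [-0.17 -0.05 -0.02  0.21 -0.13 -0.07  0.05 -0.19  0.05  0.26]
[ 0.59511337 -0.00100338] [-0.1  -0.27 -0.55 -0.62 -1.07 -0.86 -0.59 -0.65 -0.23  0.09]
tray corner [ 0.5186245  -0.18062209  0.022     ] [0.52111837 0.21394535 0.022     ]
side 0.13 243.0 243.7 [97, 85, 69, 59, 41, 35, 41, 63, 86, 101, 108, 121, 130, 136, 139, 161, 198, 223, 229, 230, 231]
side 0.135 242.2 245.1 [112, 90, 75, 62, 43, 34, 29, 40, 62, 79, 88, 93, 104, 119, 134, 147, 181, 215, 226, 230, 232]
side 0.14 241.4 246.5 [130, 99, 80, 66, 53, 41, 24, 35, 49, 67, 76, 83, 84, 94, 104, 127, 165, 201, 225, 231, 230]
side 0.145 240.5 247.9 [100, 86, 78, 68, 52, 44, 33, 35, 43, 58, 66, 67, 64, 66, 67, 73, 105, 163, 207, 227, 230]
side 0.15 239.6 249.4 [106, 88, 80, 70, 61, 51, 43, 41, 42, 43, 47, 51, 54, 43, 47, 55, 59, 80, 137, 191, 222]
side 0.155 238.8 250.8 [98, 88, 80, 66, 62, 59, 64, 64, 58, 56, 42, 34, 30, 26, 26, 21, 25, 34, 47, 83, 145]
side 0.16 237.9 252.3 [126, 95, 81, 70, 69, 83, 102, 106, 98, 89, 73, 51, 35, 28, 20, 21, 19, 16, 25, 40, 75]
side 0.165 237.0 253.8 [127, 94, 80, 75, 75, 107, 150, 178, 166, 138, 116, 86, 55, 31, 22, 24, 20, 15, 15, 17, 40]
side 0.17 236.1 255.3 [103, 88, 77, 70, 89, 141, 177, 180, 158, 131, 105, 74, 42, 31, 22, 21, 15, 10, 14, 21, 31]
side 0.175 235.2 256.8 [99, 86, 74, 75, 98, 148, 175, 171, 149, 125, 96, 64, 39, 23, 20, 20, 18, 10, 6, 18, 30]
side 0.18 234.3 258.3 [106, 89, 75, 74, 92, 136, 171, 177, 157, 134, 112, 81, 47, 29, 17, 22, 24, 24, 7, 5, 15]
side 0.185 233.4 259.9 [97, 84, 78, 85, 120, 167, 196, 187, 162, 141, 124, 105, 72, 32, 22, 16, 20, 14, 12, 10, 9]
```

>>> drive_tool(deltas=[[[10, -35, 0, 0], [20, -70, 0, 0], [32, -105, 0, 0], [46, -140, 0, 0], [46, -140, 0, 0]]])

```text
t: 6.07
tcp_pos: [0.468, -0.0516, 0.3559]
tool_rot: [1.0, -0.001, 0.001, -0.003]
force: [-1.2, -0.1, -4.9]
finger_gap: 0.33
gripper_force: 91.3
```

The rail is at x = 0.595 with its height at 0.25 and yaw about 0. The rack's middle is at y ≈ 0.085, which agrees with the neighbour at 0.25. I go down to crossing height, 45 mm above the seat.

>>> drive_tool(deltas=[[[0, 3, 15, 0], [0, 5, 30, 0], [0, 5, 38, 0], [0, 5, 38, 0]]])

```text
t: 6.4
tcp_pos: [0.4649, -0.0623, 0.316]
tool_rot: [1.0, -0.004, -0.003, -0.001]
force: [-1.0, 0.1, -3.6]
finger_gap: 0.337
gripper_force: 91.3
```

>>> drive_tool(deltas=[[[15, 0, 0, 0], [35, 0, 0, 0], [55, 0, 0, 0], [75, 0, 0, 0], [92, 0, 0, 0]]])

```text
t: 6.82
tcp_pos: [0.5605, -0.0637, 0.3188]
tool_rot: [1.0, -0.004, 0.001, 0.0]
force: [0.3, -0.0, -3.8]
finger_gap: 0.333
gripper_force: 91.4
```

```bash
python3 - <<'E'
from h import *
import pickle
s=manip.sense();print(s["tcp_pos"],s["tool_rot"],s["force"],s["ft_torque"])
c=cam("wrist"); w=vision.snapshot("wrist");g=vision.snapshot("side");h=vision.snapshot("scene")
pickle.dump(c,open("c6.pkl","wb"))
cv2.imwrite("pics/w6.png",w[:,:,::-1]);cv2.imwrite("pics/side6.png",g[:,:,::-1]);cv2.imwrite("pics/scene6.png",h[:,:,::-1])
o=np.zeros((600,800,3),np.uint8);o[:300,:400]=cv2.resize(w[:,:,::-1],(400,300),interpolation=cv2.INTER_AREA)
o[:300,400:]=cv2.resize(w[60:360,160:560,::-1],(400,300))
o[300:,:400]=cv2.resize(g[140:290,180:380,::-1],(400,300),interpolation=cv2.INTER_CUBIC)
o[300:,400:]=cv2.resize(h[260:335,260:360,::-1],(400,300),interpolation=cv2.INTER_CUBIC)
cv2.imwrite("pics/o6.png",o)
E
```

```text
[ 0.56048504 -0.06368079  0.31878702] [ 9.99992651e-01 -3.73513527e-03  8.19255749e-04  2.75846087e-04] [ 0.26535309 -0.02169662 -3.76375633] [-0.0626971   0.10677902 -0.02104728]
```

View pics/o6.png

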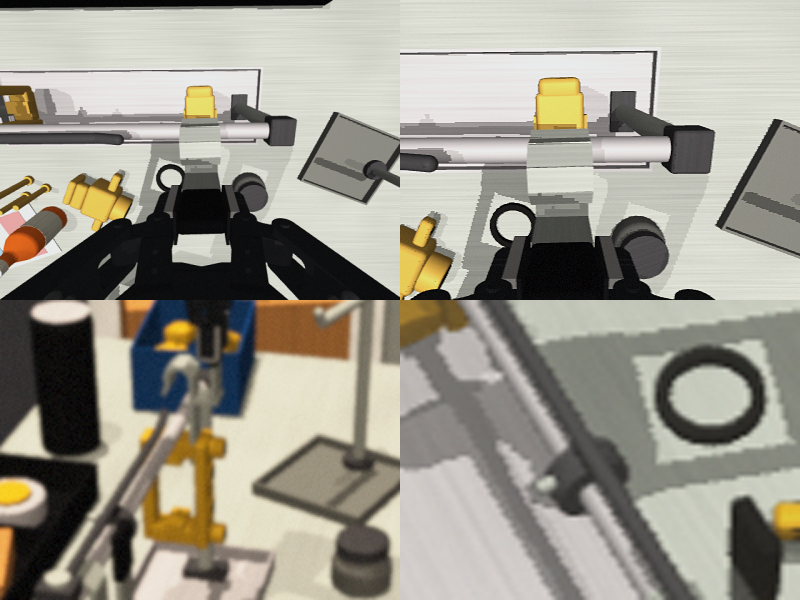

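In the wrist view the hook strap (right crop, (560,160)) sits over the open rail, whose axis is at crop row 150, with the keeper end well left at (437,160). The side view shows the hook above the rail and the bracket upright. The scene crop shows the collar at about full pixel (304,303). I'll compare the rail's place under the hook with the stand view numerically.

```bash
python3 - <<'E'
from h import *
import pickle
a=cv2.imread("pics/w4.png",0)[:, :400]; b=cv2.imread("pics/w6.png",0)
for c in (275,278,358,362): print("w4",c,a[196:236,c-120].tolist())
for c in (270,275,280,375,380,385): print("w6",c,b[188:236,c].tolist())
# yaw of rail in w6: dark lower/upper gradient at various columns
W=pickle.load(open("c6.pkl","rb"))
C=cam("scene");h=cv2.imread("pics/scene6.png",0)
for y in np.arange(.135,.18,.0025):
    u,v=proj(C,(.595,y,.256)); print(round(y,4),round(u,1),round(v,1),h[int(round(v)),int(round(u))-5:int(round(u))+6].tolist())
E
```

```text
w4 275 [91, 93, 93, 90, 89, 87, 120, 137, 152, 170, 179, 186, 193, 199, 209, 213, 222, 228, 231, 230, 226, 218, 216, 205, 197, 197, 192, 181, 163, 153, 130, 82, 89, 93, 92, 81, 34, 37, 65, 90]
w4 278 [93, 92, 92, 89, 157, 86, 120, 140, 155, 171, 178, 185, 194, 200, 206, 214, 222, 229, 231, 230, 224, 217, 213, 204, 201, 196, 191, 182, 163, 155, 125, 84, 91, 91, 93, 72, 39, 40, 63, 90]
w4 358 [70, 71, 69, 72, 94, 103, 122, 130, 148, 159, 165, 172, 176, 185, 192, 194, 204, 213, 209, 202, 194, 188, 185, 181, 176, 174, 163, 155, 140, 126, 91, 111, 83, 114, 115, 54, 39, 36, 89, 85]
w4 362 [71, 71, 71, 67, 95, 101, 119, 133, 150, 159, 167, 170, 178, 183, 190, 197, 205, 214, 211, 201, 193, 187, 185, 182, 177, 174, 164, 152, 138, 121, 97, 146, 141, 144, 149, 64, 40, 39, 151, 121]
w6 270 [120, 122, 121, 124, 118, 108, 205, 200, 206, 97, 130, 149, 163, 172, 187, 195, 204, 213, 217, 227, 228, 233, 235, 234, 230, 229, 227, 220, 215, 210, 197, 191, 173, 156, 128, 132, 161, 160, 70, 71, 71, 111, 154, 147, 148, 142, 147, 145]
w6 275 [119, 122, 122, 125, 119, 113, 207, 200, 207, 98, 130, 150, 163, 17
[... 1644 characters left out ...]
3 [120, 143, 168, 162, 118, 84, 64, 57, 70, 81, 82]
0.155 302.7 298.3 [126, 131, 108, 84, 82, 67, 51, 60, 74, 80, 81]
0.1575 303.3 299.4 [114, 89, 83, 82, 83, 81, 69, 58, 69, 77, 83]
0.16 304.0 300.4 [76, 78, 77, 81, 82, 79, 60, 59, 73, 77, 84]
0.1625 304.6 301.5 [75, 79, 81, 80, 81, 67, 51, 61, 75, 81, 82]
0.165 305.3 302.5 [75, 77, 78, 78, 80, 77, 60, 50, 61, 73, 80]
0.1675 305.9 303.6 [77, 78, 77, 68, 55, 53, 50, 54, 69, 77, 81]
0.17 306.6 304.6 [73, 63, 54, 51, 49, 65, 74, 68, 70, 77, 82]
0.1725 307.3 305.7 [63, 51, 52, 64, 91, 147, 146, 95, 73, 72, 79]
0.175 307.9 306.7 [53, 53, 101, 162, 191, 172, 126, 89, 66, 75, 82]
0.1775 308.6 307.8 [68, 127, 170, 189, 198, 163, 98, 70, 73, 79, 82]
```

The hook needs +3 mm in x to sit over the rail as it did over the stand's rod. The collar's near face is at y ≈ 0.157, so the hanger should touch it at TCP y ≈ 0.142. I centre and lower.

>>> drive_tool(deltas=[[[3, 0, 5, -0.005], [3, 0, 15, -0.005], [3, 0, 26, -0.005], [3, 0, 36, -0.005], [3, 0, 36, -0.005]]])

```text
t: 7.38
tcp_pos: [0.5609, -0.0623, 0.2796]
tool_rot: [1.0, -0.001, -0.001, -0.001]
force: [1.1, -0.1, -5.2]
finger_gap: 0.337
gripper_force: 91.2
```

>>> drive_tool(deltas=[[[0, 0, 2, 0], [0, 0, 4, 0], [0, 0, 6, 0], [0, 0, 6, 0]]])

```text
t: 7.72
tcp_pos: [0.5616, -0.0625, 0.276]
tool_rot: [1.0, -0.001, -0.0, -0.0]
force: [-0.3, 0.9, -3.7]
finger_gap: 0.335
gripper_force: 91.4
```

>>> drive_tool(deltas=[[[0, 0, 1, 0], [0, 0, 2, 0], [0, 0, 2, 0]]])

```text
t: 7.97
tcp_pos: [0.5619, -0.0625, 0.2741]
tool_rot: [1.0, -0.001, -0.0, -0.0]
force: [-0.3, 0.3, -3.9]
finger_gap: 0.33
gripper_force: 91.4
```

>>> drive_tool(deltas=[[[0, 0, 1, 0], [0, 0, 1, 0], [0, 0, 1, 0]]])

```text
t: 8.22
tcp_pos: [0.562, -0.0626, 0.2732]
tool_rot: [1.0, -0.001, 0.0, 0.0]
force: [0.2, 0.4, -4.1]
finger_gap: 0.333
gripper_force: 91.4
```

>>> drive_tool(deltas=[[[0, 0, 1, 0], [0, 0, 1, 0], [0, 0, 1, 0]]])

```text
t: 8.47
tcp_pos: [0.562, -0.0626, 0.2729]
tool_rot: [1.0, -0.001, 0.0, 0.0]
force: [-2.2, -0.1, 2.5]
finger_gap: 0.33
gripper_force: 92.0
```

>>> drive_tool(deltas=[[[0, 0, 1, 0], [0, 0, 1, 0], [0, 0, 1, 0]]])

```text
t: 8.72
tcp_pos: [0.5619, -0.0626, 0.2728]
tool_rot: [1.0, -0.001, 0.001, 0.0]
force: [-5.0, 0.5, 7.2]
finger_gap: 0.333
gripper_force: 92.8
```

Seated: the rail pushes up from z 0.2729, with a contact stiffness of about 5 N/mm. I ease up 1 mm and recentre in x.

>>> drive_tool(deltas=[[[-1, 0, -1, 0], [-1, 0, -1, 0], [-1, 0, -1, 0]]])

```text
t: 8.97
tcp_pos: [0.5617, -0.0626, 0.2728]
tool_rot: [1.0, -0.001, 0.001, 0.0]
force: [-0.7, 0.4, 2.9]
finger_gap: 0.336
gripper_force: 92.1
```

>>> drive_tool(deltas=[[[0, 0, -0.4, 0], [0, -2, -0.4, 0], [0, -5, -0.4, 0], [0, -9, -0.4, 0], [0, -13, -0.4, 0]]])

```text
t: 9.38
tcp_pos: [0.5617, -0.0501, 0.2728]
tool_rot: [1.0, -0.001, 0.001, 0.001]
force: [1.3, -3.9, 1.4]
finger_gap: 0.336
gripper_force: 92.1
```

>>> drive_tool(deltas=[[[0, -6, -0.6, 0], [0, -16, -0.6, 0], [0, -28, -0.6, 0], [0, -40, -0.6, 0], [0, -50, -0.6, 0]]])

```text
t: 9.8
tcp_pos: [0.5613, 0.0023, 0.2732]
tool_rot: [1.0, -0.0, 0.0, -0.0]
force: [3.8, -3.1, -0.4]
finger_gap: 0.331
gripper_force: 91.8
```

>>> drive_tool(deltas=[[[0, -10, 0, 0], [0, -22, 0, 0], [0, -34, 0, 0], [0, -46, 0, 0], [0, -56, 0, 0]]])

```text
t: 10.22
tcp_pos: [0.5612, 0.0579, 0.2733]
tool_rot: [1.0, -0.0, 0.0, 0.0]
force: [3.0, -3.7, -0.5]
finger_gap: 0.336
gripper_force: 91.9
```

>>> drive_tool(deltas=[[[0.8, -8, -0.2, 0], [0.8, -18, -0.2, 0], [0.8, -28, -0.2, 0], [0.8, -37, -0.2, 0], [0.8, -45, -0.2, 0]]])

```text
t: 10.63
tcp_pos: [0.5616, 0.1025, 0.2731]
tool_rot: [1.0, -0.001, -0.0, -0.0]
force: [2.7, -2.3, -0.9]
finger_gap: 0.334
gripper_force: 91.8
```

```bash
python3 - <<'E'
from h import *
import pickle
s=manip.sense();print(s["tcp_pos"],s["tool_rot"],s["force"],s["ft_torque"])
c=cam("wrist"); w=vision.snapshot("wrist")
pickle.dump(c,open("c7.pkl","wb")); cv2.imwrite("pics/w7.png",w[:,:,::-1])
g=cv2.cvtColor(w,cv2.COLOR_RGB2GRAY)
# along rail just either side of keeper: print projected profile, y from hook edge outward
for x,z in ((.601,.255),(.607,.258),(.583,.262),(.579,.255)):
    out=[]
    for y in np.arange(.11,.20,.0025):
        u,v=proj(c,(x,y,z)); out.append(int(g[int(round(v)),int(round(u))]) if 0<=u<640 and 0<=v<480 else -1)
    print(x,z,out)
print(proj(c,(.595,.157,.268)),proj(c,(.595,.12,.25)))
E
```

```text
[0.5615554  0.102455   0.27309411] [ 9.99999726e-01 -5.42222446e-04 -4.98885415e-04 -7.14413552e-05] [ 2.72656671 -2.25230947 -0.88384816] [-0.40398236 -0.50500541 -0.13298198]
0.601 0.255 [197, 200, 197, 197, 201, 205, 203, 203, 203, 202, 204, 203, 202, 203, 203, 204, 203, 202, 189, 27, 32, 83, 85, 84, 83, 82, 85, 202, 200, 201, 201, 201, 200, 201, 202, 199]
0.607 0.258 [199, 199, 200, 198, 166, 165, 226, 238, 239, 240, 134, 134, 198, 219, 218, 219, 14, 26, 27, 25, 71, 66, 68, 72, 70, 73, 76, 76, 73, 75, 63, 64, 90, 121, 126, 124]
0.583 0.262 [116, 118, 116, 115, 154, 153, 154, 153, 155, 154, 150, 152, 151, 223, 224, 225, 224, 102, 27, 63, 65, 63, 62, 62, 63, 224, 229, 230, 228, 229, 230, 228, 230, 242, 97, 112]
0.579 0.255 [158, 157, 157, 157, 157, 158, 156, 156, 158, 158, 158, 157, 156, 237, 229, 229, 229, 228, 232, 32, 52, 51, 53, 49, 46, 39, 238, 230, 230, 230, 231, 231, 231, 231, 231, 231]
[199.08771727 241.05070662] [287.09164691 230.42962894]
```

The wrist camera puts the collar's near face at y = 0.157, which agrees with the scene view. Contact is then at TCP y ≈ 0.142. I slide to about 5 mm short of it, then creep.

>>> drive_tool(deltas=[[[0.6, -8, -0.2, 0], [0.6, -17, -0.2, 0], [0.6, -25, -0.2, 0], [0.6, -31, -0.2, 0], [0.6, -34, -0.2, 0]]])

```text
t: 11.1
tcp_pos: [0.5619, 0.1366, 0.2731]
tool_rot: [1.0, -0.0, -0.001, -0.0]
force: [1.6, -1.4, -3.7]
finger_gap: 0.335
gripper_force: 91.6
```

>>> drive_tool(deltas=[[[0, -0.5, 0, 0], [0, -1, 0, 0], [0, -1, 0, 0]]])

```text
t: 11.35
tcp_pos: [0.5619, 0.1369, 0.2732]
tool_rot: [1.0, -0.001, -0.001, -0.0]
force: [0.1, 0.3, -3.6]
finger_gap: 0.333
gripper_force: 91.5
```

>>> drive_tool(deltas=[[[0, -0.5, 0, 0], [0, -1, 0, 0], [0, -1, 0, 0]]])

```text
t: 11.6
tcp_pos: [0.562, 0.1372, 0.2732]
tool_rot: [1.0, -0.001, -0.001, 0.0]
force: [0.2, -0.1, -3.6]
finger_gap: 0.332
gripper_force: 91.4
```

>>> drive_tool(deltas=[[[0, -0.5, 0, 0], [0, -1, 0, 0], [0, -1, 0, 0]]])

```text
t: 11.85
tcp_pos: [0.5622, 0.1385, 0.2733]
tool_rot: [1.0, -0.001, -0.001, -0.0]
force: [-0.0, -0.3, -4.9]
finger_gap: 0.337
gripper_force: 91.4
```

>>> drive_tool(deltas=[[[0, -0.5, 0, 0], [0, -1, 0, 0], [0, -1, 0, 0]]])

```text
t: 12.1
tcp_pos: [0.5624, 0.1394, 0.2735]
tool_rot: [1.0, -0.001, -0.0, 0.0]
force: [-0.1, -0.4, -4.5]
finger_gap: 0.331
gripper_force: 91.4
```

>>> drive_tool(deltas=[[[0, -0.5, 0, 0], [0, -1, 0, 0], [0, -1, 0, 0]]])

```text
t: 12.35
tcp_pos: [0.5624, 0.1396, 0.2735]
tool_rot: [1.0, -0.001, -0.0, 0.001]
force: [-1.2, -3.0, -4.3]
finger_gap: 0.329
gripper_force: 91.5
```

>>> drive_tool(deltas=[[[0, -0.5, 0, 0], [0, -0.5, 0, 0], [0, -0.5, 0, 0]]])

```text
t: 12.6
tcp_pos: [0.5624, 0.1397, 0.2735]
tool_rot: [1.0, -0.001, -0.0, 0.001]
force: [-0.0, -4.7, -2.8]
finger_gap: 0.333
gripper_force: 91.5
```

Contact with the collar: -3 N, then -4.7 N, without movement, while the weight is still carried. I ease the push slightly and lower onto the rail.

>>> drive_tool(deltas=[[[0, 0.4, 0.5, 0], [0, 0.4, 1, 0], [0, 0.4, 1, 0]]])

```text
t: 12.85
tcp_pos: [0.5625, 0.1397, 0.273]
tool_rot: [1.0, -0.001, 0.0, 0.001]
force: [-2.7, -5.6, -1.4]
finger_gap: 0.333
gripper_force: 91.9
```

```bash
python3 - <<'E'
from h import *
s=manip.sense();print(s["tcp_pos"],s["force"],s["ft_torque"])
c=cam("wrist"); w=vision.snapshot("wrist"); cv2.imwrite("pics/w8.png",w[:,:,::-1]); h=vision.snapshot("scene");cv2.imwrite("pics/scene8.png",h[:,:,::-1])
g=cv2.cvtColor(w,cv2.COLOR_RGB2GRAY)
for x,z in ((.601,.255),(.604,.260),(.607,.258),(.583,.262),(.588,.260)):
    out=[]
    for y in np.arange(.14,.182,.001):
        u,v=proj(c,(x,y,z)); out.append(int(g[int(round(v)),int(round(u))]))
    print(x,z,out)
# scene: collar far face as before
C=cam("scene");g=cv2.cvtColor(h,cv2.COLOR_RGB2GRAY)
for y in np.arange(.165,.18,.0025):
    u,v=proj(C,(.595,y,.256)); print(round(y,4),g[int(round(v)),int(round(u))-5:int(round(u))+6].tolist())
E
```

```text
[0.56252272 0.13969314 0.27304013] [-2.71739844 -5.57060076 -1.41379298] [-1.02672585  0.38765645 -0.22554071]
0.601 0.255 [204, 204, 204, 203, 201, 201, 202, 198, 201, 199, 199, 201, 200, 200, 197, 196, 202, 61, 74, 77, 85, 86, 85, 80, 81, 83, 85, 85, 84, 85, 81, 84, 86, 85, 130, 202, 196, 198, 198, 199, 199, 198]
0.604 0.26 [198, 196, 198, 196, 199, 197, 201, 198, 197, 199, 197, 199, 200, 199, 200, 199, 152, 53, 78, 81, 75, 79, 76, 79, 77, 77, 79, 78, 79, 81, 81, 80, 81, 137, 159, 157, 159, 158, 159, 156, 158, 157]
0.607 0.258 [198, 201, 200, 200, 200, 201, 202, 199, 199, 201, 201, 200, 201, 201, 201, 188, 111, 55, 69, 71, 70, 70, 66, 67, 67, 70, 72, 68, 71, 72, 73, 69, 67, 161, 130, 134, 132, 132, 198, 225, 180, 142]
0.583 0.262 [161, 161, 165, 152, 148, 152, 149, 150, 137, 140, 139, 137, 136, 134, 117, 89, 21, 40, 39, 46, 42, 44, 44, 39, 41, 38, 41, 42, 36, 38, 39, 51, 129, 152, 151, 151, 151, 149, 143, 226, 224, 223]
0.588 0.26 [91, 90, 88, 90, 91, 89, 87, 89, 89, 91, 91, 89, 90, 88, 89, 91, 88, 92, 90, 91, 87, 86, 91, 90, 89, 91, 85, 86, 85, 87, 85, 86, 86, 87, 87, 87, 85, 88, 87, 86, 87, 85]
0.165 [82, 86, 88, 89, 91, 86, 67, 55, 66, 80, 89]
0.1675 [85, 89, 86, 75, 62, 58, 56, 63, 75, 84, 91]
0.17 [81, 69, 60, 56, 55, 74, 83, 74, 79, 85, 92]
0.1725 [69, 59, 57, 72, 102, 165, 164, 105, 81, 83, 90]
0.175 [57, 56, 114, 179, 212, 190, 140, 99, 74, 85, 91]
0.1775 [77, 142, 190, 209, 217, 181, 109, 80, 80, 87, 91]
```

The strap's edge meets the collar at y ≈ 0.1565 with no rail showing between them, and the collar's far edge has not moved. I finish lowering, relax the push, then release.

>>> drive_tool(deltas=[[[0, 0.5, 0.4, 0], [0, 0.8, 0.4, 0], [0, 0.8, 0.4, 0]]])

```text
t: 13.2
tcp_pos: [0.5625, 0.1396, 0.2729]
tool_rot: [1.0, -0.001, 0.0, 0.0]
force: [-3.3, -4.5, 2.0]
finger_gap: 0.334
gripper_force: 92.2
```

>>> drive_tool(deltas=[[[-0.6, 0.4, -0.2, 0], [-0.6, 0.6, -0.2, 0], [-0.6, 0.6, -0.2, 0]]])

```text
t: 13.45
tcp_pos: [0.5624, 0.1395, 0.2729]
tool_rot: [1.0, -0.001, 0.001, -0.0]
force: [-2.5, -1.3, 2.4]
finger_gap: 0.336
gripper_force: 92.0
```

>>> drive_tool(deltas=[[[0, 0, 0, 0], [0, 0, 0, 0], [0, 0, 0, 0]]], force=20)

```text
t: 13.7
tcp_pos: [0.5624, 0.1395, 0.2729]
tool_rot: [1.0, -0.001, 0.001, -0.0]
force: [-1.6, -1.7, 3.1]
finger_gap: 0.333
gripper_force: 92.3
```

>>> drive_tool(deltas=[[[0, 0, 0, 0], [0, 0, 0, 0], [0, 0, 0, 0], [0, 0, 0, 0], [0, 0, 0, 0]]], jaw=55)

```text
t: 14.12
tcp_pos: [0.5621, 0.1394, 0.2722]
tool_rot: [1.0, -0.001, 0.0, -0.0]
force: [-0.4, 0.1, 0.2]
finger_gap: 0.642
gripper_force: 0.0
```

```bash
python3 - <<'E'
from h import *
s=manip.sense();print(s["tcp_pos"],s["force"],s["ft_torque"],s["finger_gap"]*85.4)
c=cam("wrist"); w=vision.snapshot("wrist"); cv2.imwrite("pics/w9.png",w[:,:,::-1]); h=vision.snapshot("scene");cv2.imwrite("pics/scene9.png",h[:,:,::-1])
g=cv2.cvtColor(w,cv2.COLOR_RGB2GRAY)
for x,z in ((.601,.255),(.604,.260),(.607,.258),(.583,.262)):
    print(x,z,[int(g[tuple(int(round(a)) for a in proj(c,(x,y,z))[::-1])]) for y in np.arange(.145,.182,.001)])
# grip position between pads: dark row profile at grip top
for z in (.3085,):
    print([int(g[tuple(int(round(a)) for a in proj(c,(.558,y,z))[::-1])]) for y in np.arange(.11,.17,.001)])
C=cam("scene");g=cv2.cvtColor(h,cv2.COLOR_RGB2GRAY)
for y in (.1675,.17,.1725,.175):
    u,v=proj(C,(.595,y,.256)); print(round(y,4),g[int(round(v)),int(round(u))-5:int(round(u))+6].tolist())
E
```

```text
[0.56208593 0.13938004 0.27215449] [-0.39943426  0.12355631  0.17453815] [-0.01706282 -0.00115374 -0.01380599] 54.85054035659953
0.601 0.255 [199, 196, 198, 196, 197, 196, 198, 197, 196, 195, 194, 196, 20, 74, 78, 84, 84, 82, 81, 81, 81, 84, 82, 82, 79, 84, 82, 83, 81, 130, 194, 193, 192, 192, 193, 194, 193, 192]
0.604 0.26 [199, 199, 199, 198, 200, 200, 199, 200, 200, 197, 198, 124, 55, 78, 77, 76, 77, 77, 77, 79, 78, 77, 76, 76, 79, 79, 79, 82, 106, 167, 165, 166, 165, 164, 165, 164, 165, 163]
0.607 0.258 [202, 201, 201, 202, 198, 201, 200, 198, 198, 197, 197, 81, 55, 68, 67, 68, 70, 67, 68, 68, 71, 68, 72, 71, 72, 69, 71, 63, 220, 223, 225, 224, 223, 219, 223, 134, 136, 76]
0.583 0.262 [163, 162, 153, 150, 148, 147, 148, 137, 133, 135, 92, 23, 42, 43, 47, 44, 43, 44, 41, 38, 40, 39, 42, 41, 53, 59, 56, 126, 150, 149, 150, 149, 205, 225, 224, 224, 226, 227]
[23, 15, 13, 13, 0, 234, 232, 231, 232, 230, 231, 230, 230, 231, 230, 230, 231, 238, 145, 119, 121, 42, 45, 35, 28, 1, 1, 0, 0, 0, 0, 0, 3, 0, 3, 1, 5, 2, 7, 9, 7, 11, 5, 94, 158, 155, 157, 152, 156, 155, 153, 158, 214, 227, 226, 238, 4, 11, 9, 18, 22]
0.1675 [86, 89, 86, 74, 62, 57, 55, 61, 74, 86, 91]
0.17 [81, 70, 61, 58, 56, 72, 82, 77, 79, 86, 93]
0.1725 [69, 58, 57, 72, 101, 166, 163, 107, 83, 83, 89]
0.175 [59, 57, 112, 180, 212, 190, 140, 98, 74, 86, 93]
```

```bash
python3 - <<'E'
from h import *
c=cam("wrist"); a=cv2.imread("pics/w8.png",0);b=cv2.imread("pics/w9.png",0)
for x,z in ((.601,.255),(.606,.26),(.61,.25),(.583,.262),(.58,.258)):
    u,v=[int(round(t)) for t in proj(c,(x,.156,z))]
    for d in (0,2): print(v+d,u,"w8",a[v+d,u-7:u+8].tolist(),"w9",b[v+d,u-7:u+8].tolist())
E
```

```text
222 287 w8 [82, 81, 78, 78, 75, 54, 54, 144, 201, 198, 195, 197, 197, 197, 196] w9 [80, 78, 79, 73, 55, 19, 118, 202, 196, 195, 194, 195, 195, 194, 196]
224 287 w8 [82, 82, 83, 80, 75, 44, 59, 158, 207, 200, 202, 202, 201, 200, 201] w9 [81, 83, 81, 77, 58, 36, 138, 211, 205, 202, 203, 201, 203, 203, 203]
214 286 w8 [75, 70, 71, 70, 68, 66, 47, 34, 116, 189, 194, 195, 193, 192, 191] w9 [73, 74, 73, 68, 71, 57, 22, 81, 154, 183, 193, 192, 191, 191, 192]
216 286 w8 [73, 71, 75, 71, 73, 73, 51, 32, 116, 188, 196, 195, 195, 195, 193] w9 [73, 73, 71, 71, 72, 59, 18, 105, 190, 200, 194, 193, 195, 194, 193]
201 288 w8 [52, 50, 49, 47, 45, 40, 26, 23, 51, 76, 74, 76, 76, 77, 77] w9 [49, 48, 51, 46, 39, 27, 21, 46, 72, 69, 70, 73, 71, 70, 70]
203 288 w8 [51, 52, 50, 49, 49, 40, 14, 115, 207, 218, 232, 250, 250, 250, 250] w9 [52, 52, 50, 49, 38, 18, 104, 215, 247, 244, 244, 244, 244, 243, 244]
264 287 w8 [42, 42, 46, 41, 38, 38, 40, 29, 21, 30, 88, 124, 117, 124, 128] w9 [41, 46, 42, 42, 43, 41, 36, 23, 16, 92, 155, 135, 135, 135, 132]
266 287 w8 [38, 38, 40, 41, 38, 38, 37, 34, 15, 69, 137, 157, 156, 157, 155] w9 [40, 37, 44, 37, 38, 37, 32, 20, 68, 137, 156, 153, 152, 151, 153]
267 288 w8 [32, 37, 32, 31, 34, 34, 27, 30, 103, 162, 156, 156, 157, 155, 154] w9 [30, 31, 33, 32, 31, 30, 18, 91, 159, 155, 154, 153, 154, 154, 152]
269 288 w8 [153, 153, 152, 156, 156, 153, 154, 151, 147, 148, 145, 145, 145, 147, 146] w9 [159, 157, 159, 152, 153, 149, 149, 147, 145, 146, 147, 146, 147, 147, 141]
```

The dark sliver at the contact has the same width as under load, so the hook still touches the collar, and the collar has not moved. I retreat straight up.

>>> drive_tool(deltas=[[[0, 0, -5, 0], [0, 0, -15, 0], [0, 0, -30, 0], [0, 0, -55, 0], [0, 0, -85, 0]]])

```text
t: 14.63
tcp_pos: [0.5611, 0.1391, 0.3577]
tool_rot: [1.0, -0.001, -0.002, 0.0]
force: [1.4, 0.9, 1.2]
finger_gap: 0.645
gripper_force: 0.0
```

>>> drive_tool(deltas=[[[0, 0, -35, 0], [-20, 0, -60, 0], [-40, 0, -60, 0], [-60, 0, -60, 0], [-60, 0, -60, 0]]])

```text
t: 15.05
tcp_pos: [0.4988, 0.1396, 0.4196]
tool_rot: [1.0, -0.0, 0.0, -0.0]
force: [-0.6, 0.2, -0.4]
finger_gap: 0.642
gripper_force: 0.0
```

```bash
python3 - <<'E'
from h import *
s=manip.sense();print(s["t"],s["tcp_pos"],s["force"])
h=vision.snapshot("scene");cv2.imwrite("pics/scene10.png",h[:,:,::-1])
c=cam("wrist");w=vision.snapshot("wrist");cv2.imwrite("pics/w10.png",w[:,:,::-1])
g=cv2.cvtColor(w,cv2.COLOR_RGB2GRAY)
for x,z in ((.601,.255),(.605,.262),(.583,.262)):
    print(x,z,[int(g[tuple(int(round(a)) for a in proj(c,(x,y,z))[::-1])]) for y in np.arange(.115,.182,.001)])
C=cam("scene");g=cv2.cvtColor(h,cv2.COLOR_RGB2GRAY)
for y in (.17,.1725,.175):
    u,v=proj(C,(.595,y,.256)); print(round(y,4),g[int(round(v)),int(round(u))-5:int(round(u))+6].tolist())
for n,X in (("grip top",(.5605,.1415,.308)),("bracket bottom",(.595,.1415,.054))): print(n,proj(C,X))
# anything else changed vs. scene1 (mask out)
a=cv2.imread("pics/scene1.png",0).astype(int);b=cv2.imread("pics/scene10.png",0).astype(int)
for n,(r0,r1,c0,c1) in dict(bottle=(318,380,428,472),bolts=(355,405,408,448),caliper=(290,352,368,425),neigh=(350,410,303,332)).items(): print(n,(abs(a-b)[r0:r1,c0:c1]>60).mean().round(3))
E
```

```text
15.05 [0.49880103 0.13959167 0.41959785] [-0.59933932  0.21652179 -0.39812753]
0.601 0.255 [43, 43, 44, 47, 40, 45, 43, 42, 44, 43, 42, 40, 43, 40, 41, 40, 40, 40, 41, 41, 40, 41, 42, 41, 41, 41, 41, 42, 43, 45, 44, 44, 43, 41, 41, 41, 44, 43, 42, 42, 43, 47, 50, 49, 48, 47, 46, 47, 48, 49, 49, 48, 47, 47, 48, 48, 50, 47, 48, 45, 42, 41, 43, 42, 42, 41, 43]
0.605 0.262 [229, 230, 228, 230, 230, 231, 232, 232, 206, 209, 208, 204, 175, 177, 177, 177, 178, 178, 177, 177, 179, 175, 178, 179, 178, 177, 176, 172, 172, 175, 173, 173, 172, 174, 171, 175, 170, 172, 172, 173, 177, 109, 47, 69, 66, 67, 66, 67, 68, 68, 68, 65, 68, 67, 70, 69, 67, 80, 234, 230, 229, 230, 229, 231, 231, 233, 215]
0.583 0.262 [207, 207, 207, 208, 209, 208, 209, 209, 209, 209, 191, 160, 148, 150, 151, 149, 149, 148, 147, 153, 149, 152, 150, 150, 149, 151, 151, 151, 151, 149, 150, 153, 154, 152, 152, 154, 154, 154, 155, 153, 157, 24, 48, 54, 55, 55, 51, 51, 54, 50, 53, 50, 53, 52, 48, 49, 43, 95, 206, 203, 202, 202, 204, 205, 203, 203, 203]
0.17 [75, 65, 58, 54, 51, 67, 77, 70, 72, 81, 85]
0.1725 [65, 53, 53, 68, 93, 152, 151, 98, 75, 73, 81]
0.175 [53, 54, 103, 166, 197, 176, 128, 91, 69, 79, 84]
grip top [315.70588266 267.95753911]
bracket bottom [303.15117966 346.75155933]
bottle 0.116
bolts 0.004
caliper 0.117
neigh 0.064
```

The strap spans y 0.127–0.156 and directly meets the collar at 0.156–0.172, which has not moved. The image differences at the bottle and caliper are likely the arm's shadow, since the arm never came near them. I wait a moment for the bracket to settle, then hand in.

>>> drive_tool(deltas=[[[0, 0, 0, 0], [0, 0, 0, 0], [0, 0, 0, 0], [0, 0, 0, 0], [0, 0, 0, 0]]])

```text
t: 15.57
tcp_pos: [0.5024, 0.1392, 0.4169]
tool_rot: [1.0, -0.001, -0.0, 0.0]
force: [0.0, -0.5, 0.2]
finger_gap: 0.647
gripper_force: 0.0
```

```bash
python3 -c "
from station import manip
print(manip.sign_off())"
```

```text
the job is handed in; nothing more can be done
None
```

The bracket hangs on the rail under the keeper, its hook touching the stop collar, which showed no movement in the camera images; the job was handed in at about 15.6 s with the gripper clear, and no verdict was returned.

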